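# Shut and pin the arepa press

## Robot

A 6-joint arm with a two-finger parallel gripper is mounted at the origin on the work surface. World frame = base frame: x ahead of the robot, y to its left, z up, the work surface at z = 0. Lengths are in m, angles in rad, forces in N, time in s.
With the tool pointing down it reaches from about 0.375 to 0.9 m from the base axis. Payload 3.1 kg.
Tool frame: the origin (TCP) lies at the very end of the fingers, on their centre line; the grasp point (between the pads) lies 19 mm behind it; z points along the fingers, x is the direction in which the jaws open and shut, and the axes are right-handed (so a half turn about z gives the same grasp; the last joint's range is limited). The gripper opens to 87 mm and grips with 3 to 60 N. Pads are 19 mm wide; open, the fingers measure 117 mm over their backs; the gripper's body (75 mm by 190 mm) begins 51 mm behind the grasp point.
Start: joints at [-1.448, 0.527, 1.433, -0, 1.181, -0.178], TCP at [0.186, -0.597, 0.223] pointing down, gripper open.
Joint ranges: [-3.08, 3.08], [-0.75, 2.2], [0.22, 2.44], [-1.43, 4.57], [0, 2.65], [-2.85, 2.85]. Speed limits (rad/s): [2.79, 2.79, 3.14, 3.14, 3.14, 3.14].

## Interface

Orientations are given as a unit quaternion [x, y, z, w].
In Python, from rig import robot gives the robot as it stands. The module is installed in compiled form; this text tells all that it offers.
- The arm moves only by the shell command python3 -m creep 'ROWS' [OPENING] [FORCE]. ROWS is a JSON object of lists of equal length, an entry for each row: "dp": the shift along the tool's x, y, z in cm, a list of three; "turn": the turn, a rotation vector about the tool's x, y, z in degrees, a list of three. In form: {"dp": [[x, y, z], ...], "turn": [[wx, wy, wz], ...]}. A call has 1 to 20 rows; each row shifts and turns the commanded pose from where the row before left it, along the tool's axes as they then stand; what a row does not reach is not made up. A row lasts 1/10 s, in which the tool goes at most 50 mm and 8.59 degrees, less where a joint would pass 70% of its speed; a pose out of reach is approached as far as the arm can. A call is refused whole if a number of a shift passes 5 or a number of a turn 8.59, either way. A call with a gripper value outside its range is refused whole. OPENING is the gripper command: -1 is fully open, 1 is shut, values between are in proportion, set as the call begins (- or left out, the last holds). The fingers move at their own pace and stop on an object; FORCE is the grip in N (left out, the last holds). Time passes only in rows, so rows that do not move let the fingers close. It gives the time, the measured TCP pose, the force and the opening at its end, in the units of the state.
- robot.get_obs(): the state, without advancing time (a new reading comes with each control period).
- robot.camera(name): name is "side" or "top" or "wrist"; returns the picture (420x560x3 uint8, red, green, blue); there is no depth.
- robot.calibration(name): a dict with "fx", "fy", "cx", "cy" (pixels), "rvec" (rotation vector, rad) and "tvec" (3), from world to camera coordinates, as OpenCV has them. Camera axes: x right, y down, z forward; pixel columns grow to the right and rows downward; lengths in m; the calibration is good to about 2 mm. A picture is of the moment at which its call begins: read the wrist's pose just before it. calibration takes no time and is no camera call; for the wrist camera it gives the pose at the moment of the call.
- robot.hand_in(): hands the job in, once; it reports no verdict.
Trained networks look in the newest picture that a camera, given by its name, has taken for a name from the list of things; names that differ only in an ending like _2 or _b are one class to them, and where a whole thing is asked for, a point or a joint stands for the part that bears it (a point fixed in the world has none). Each returns a list of dicts, best first, with "confidence" (0 to 1); they miss things now and then, are a little off and sometimes report something else, mostly with a low value. They report only what shows in the picture. A call takes as long as a camera call. They do not tell look-alikes from the thing itself.
- robot.masks_of(name, camera): "pixels" (420x560 bool, what is visible of it).
- robot.tip_of(name, camera): "point" ([x, y, z] in m, in the coordinates of the camera as it stood for that picture, good to about 4 mm: a listed point, or the origin of a listed thing).
The state is a dict: "time": time; "q": joint angles; "joint_velocities": joint speeds; "joint_torque": joint torques, N m; "position": TCP position; "tool_rot": TCP orientation; "ft_force": force on the tool from outside, world axes, zero at the start; "moment": the same for the moment, N m; "grip_width": finger opening in m.
Only numpy, scipy, OpenCV 4.12 (cv2) and the standard library are available. Lean on these libraries where they do the work, as an engineer would, in place of code of your own. Each camera call takes 0.05 s, during which the arm holds its last target.

## Task

Swing the upper board of the wooden arepa press down until it is fully shut, then take the L-shaped steel locking pin out of the tray and push it crosswise through the lined-up holes of the two steel cheek plates and the upper handle, from either side, until its bend sits against the plate. Finish by pressing down firmly with the fingers on top of the shut upper board and keep on pressing, without letting up, while I put the clip on the pin's far end. Leave the other oddments in the tray, and do not disturb the saucers, the griddle pan and the red clip.

Things in the scene. Friction and masses are not known exactly. Their poses are not given: they have to be found in the camera images.
- press: lower half of the hinged wooden press, fixed by suction feet. Origin on the counter under the middle of its 160 x 160 mm board (z 6 to 30 mm). A handle 30 mm wide runs from the board to local x = -150 mm; on both its sides stand steel cheek plates: x -145 to -115, z 10 to 60, y from 16.5 to 21.5 mm either side, each with a 14 mm round hole. The upper half is hinged at local +x.
- press_hole (a point): centre of the lock hole line, midway between the cheek plates, at x = -130, y = 0, z = 45 mm of press, same axes. The holes run along local y; the plates' outer faces lie 21.5 mm either side. With the upper half shut, the 14 mm hole across its 30 mm wide handle lies on this line. The pin may enter from either side. Half in and let go, its bend sags some 4 mm; then push along the pin, again if it catches.
- press_hinge (a point): middle of the hinge line, at x = 80, y = 0, z = 31.5 mm of press; the hinge turns about local y.
- upper (a joint): opening angle of the upper half (rad): 0 shut, 1.6 almost upright; starts well open (0.7 to 1.25). No spring; the hinge is stiff (0.75 N m of friction): the half (about 0.5 kg) stays where it is left and does not fall shut, so push it all the way to 0; a few newtons at the handle do it.
- upper_face (a point): point on the outer (shut: top) face of the upper half on its middle line, 175 mm from the hinge line and 25.5 mm off it; shut, it lies 57 mm above the counter, like the whole top face. Axes: x along the half towards the hinge, y along the hinge, z out of the face. Board 0 to 160 mm from the hinge line, then a 30 mm wide handle to 230 mm; 24 mm thick.
- tray: shallow open wooden tray, 200 x 310 mm, 30 mm high, walls and floor 6 mm, fixed; origin at the centre of its underside. Four things lie in it side by side about 70 mm apart along its y: the pin and three other oddments, in any order.
- pin: locking pin: 10 mm round steel bar bent to an L, about 65 g, lying flat in the tray (bar from 6 to 16 mm above the counter). Origin under the middle of the shank, on the bar's underside. Shank along x, rounded tip at x = +40 mm, bend at x = -45 mm, from where the short leg runs 33 mm to -y; 80 mm of clear shank between leg and tip.
- pin_tip (a point): the rounded tip of the pin's shank, on the centre line; axes as pin (x points out of the tip).
- pin_bend (a point): centre of the bend of the pin, on the shank's centre line, 85 mm behind the tip; axes as pin.
- rod: straight steel rod in the tray, 10 x 90 mm, not wanted; origin under its middle, lies along x
- spoon: spoon in the tray, 150 mm, wooden handle, not wanted; origin under its middle, lies along x
- muddler: wooden muddler in the tray, 115 mm long, up to 24 mm thick, not wanted; origin under its middle, lies along x
- griddle: black nonstick griddle pan, 260 mm across, 28 mm high, with a handle along its +x to 300 mm from the centre; origin under its centre
- saucer_low: lower of two stacked white ceramic saucers, 144 mm across, 18 mm high; origin under its centre
- saucer_top: upper of the two stacked saucers, 144 mm across; origin under its foot
- clip: red plastic spring clip like a clothespin, 75 x 22 mm, 11 mm high; origin under its middle
There are look-alikes about, which are no part of the job. Leave any blue or green look-alike of the pin alone.

How it is judged:
By the outcome, as a careful person would: the job done as asked, in the order asked, and still so for the second after the job is handed in, while the arm keeps its last pose, push and grip.
It also fails if it takes over 61 s, if anything falls off the work surface, if the arm or the gripper's body presses on something with over 40 N, if the wrist force passes 120 N, or if a joint passes its speed limit or range.

## Working session

There is one attempt and no reset: what is moved stays moved. The work goes in short steps, Python scripts to look and compute and a shell command to move; the robot and the scene stay as the last step left them, time stands still between calls to the robot, and variables do not carry over. Pictures are saved under pics/ and viewed, and the job is handed in when it is done.

```bash
mkdir -p pics
cat > h.py <<'E'
import numpy as np,cv2
from rig import robot
from scipy.spatial.transform import Rotation as R
def snap(c,n):
    cal=robot.calibration(c); im=robot.camera(c); cv2.imwrite(f'pics/{n}.png',im[:,:,::-1]); return im,cal
def w(cal,p):
    r=R.from_rotvec(np.ravel(cal['rvec'])); return r.inv().apply(np.array(p)-np.ravel(cal['tvec']))
def proj(cal,P):
    K=np.array([[cal['fx'],0,cal['cx']],[0,cal['fy'],cal['cy']],[0,0,1.]])
    return cv2.projectPoints(np.array(P,float).reshape(-1,3),np.ravel(cal['rvec']).astype(float),np.ravel(cal['tvec']).astype(float),K,None)[0].reshape(-1,2)
def ray(cal,uv,z):
    r=R.from_rotvec(np.ravel(cal['rvec'])); c=-r.inv().apply(np.ravel(cal['tvec']))
    d=r.inv().apply([(uv[0]-cal['cx'])/cal['fx'],(uv[1]-cal['cy'])/cal['fy'],1]); return c+d*(z-c[2])/d[2]
def find(n,c,cal,k=3):
    for d in robot.tip_of(n,c)[:k]:
        P=w(cal,d['point']); print(c,n,round(d['confidence'],2),P.round(4),proj(cal,P).round(0)[0])
def st():
    o=robot.get_obs(); print('t',o['time'],'p',np.round(o['position'],4),'q',np.round(o['q'],3),'F',np.round(o['ft_force'],1),'g',o['grip_width']); 
    print(R.from_quat(o['tool_rot']).as_matrix().round(3)); return o
E
python3 - <<'E'
from h import *
st()
for c in('top','side'):
    im,cal=snap(c,c+'0')
    for n in ['press','press_hole','press_hinge','upper_face','tray','pin','pin_tip','pin_bend'] if c=='top' else ['press_hole','upper_face','press_hinge','pin_tip','pin_bend']: find(n,c,cal,2)
E
```

```text
t 0.0 p [ 0.1857 -0.596   0.2216] q [-1.448  0.528  1.434 -0.     1.181 -0.178] F [ 0.2  0.7 -0.1] g 0.08681786933261115
[[ 0.297 -0.955 -0.   ]
 [-0.955 -0.297  0.002]
 [-0.002 -0.    -1.   ]]
top press 0.65 [ 0.5651  0.1649 -0.0014] [233. 195.]
top press 0.43 [ 0.558  -0.3339  0.0114] [419. 196.]
top press_hole 0.67 [0.5323 0.0385 0.0476] [280. 204.]
top press_hinge 0.62 [0.5831 0.2441 0.0347] [202. 186.]
top press_hinge 0.21 [ 0.5544 -0.1164  0.0107] [338. 198.]
top upper_face 0.76 [0.5654 0.1376 0.1785] [239. 183.]
top tray 0.78 [ 5.470e-01 -2.363e-01 -4.000e-04] [382. 201.]
top pin 0.64 [ 0.5129 -0.1303  0.0077] [343. 213.]
top pin 0.64 [ 0.3353 -0.394  -0.0024] [443. 280.]
top pin_tip 0.58 [ 0.5548 -0.1169  0.0066] [338. 198.]
top pin_tip 0.58 [ 0.3465 -0.3547  0.0059] [429. 275.]
top pin_bend 0.7 [ 0.2996 -0.2349  0.0039] [384. 294.]
top pin_bend 0.58 [ 0.3595 -0.1237  0.0071] [342. 271.]
side press_hole 0.87 [0.5321 0.0386 0.0396] [286. 227.]
side upper_face 0.83 [0.5568 0.1504 0.1732] [269. 159.]
side press_hinge 0.83 [0.5824 0.245  0.0301] [261. 180.]
side pin_tip 0.59 [ 0.2186 -0.237   0.0008] [230. 390.]
side pin_tip 0.39 [ 0.342  -0.3572  0.0028] [319. 406.]
side pin_bend 0.54 [ 0.3014 -0.2381  0.007 ] [267. 366.]
```

View pics/top0.png

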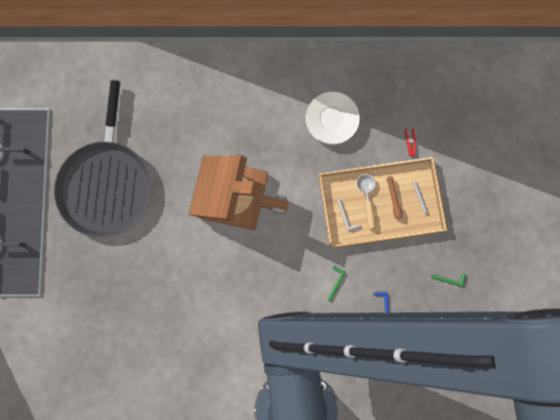

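View pics/side0.png

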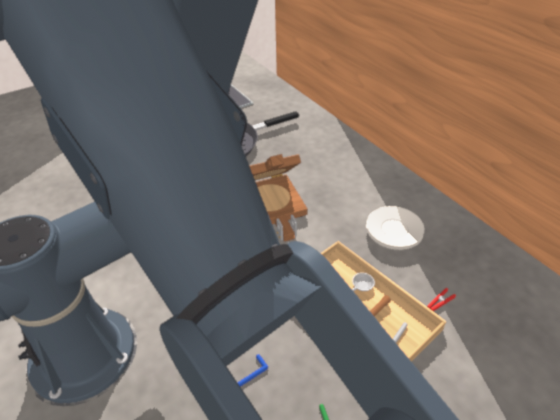

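The grey steel pin is leftmost in the tray: tip about (340,200), bend about (347,230), leg to (358,226). The green and blue pins outside the tray are look-alikes. The upper half is about 0.8 rad open, handle towards the tray. I'll start the move to the hinge side of the press.

```bash
python3 -m creep '{"dp":[[0,0,-3],[-3.47,-3.29,-0.3],[-3.47,-3.29,-0.3],[-3.47,-3.29,-0.3],[-3.47,-3.29,-0.3],[-3.47,-3.29,-0.3],[-3.47,-3.29,-0.3],[-3.47,-3.29,-0.3],[-3.47,-3.29,-0.3],[-3.47,-3.29,-0.3],[-3.47,-3.29,-0.3],[-3.47,-3.29,-0.3],[-3.47,-3.29,-0.3],[-3.47,-3.29,-0.3],[-3.47,-3.29,-0.3],[-3.47,-3.29,-0.3],[-3.47,-3.29,-0.3],[-3.47,-3.29,-0.3],[-3.47,-3.29,-0.3],[0,0,0]],"turn":[[0,0,0],[0,0,0],[0,0,0],[0,0,0],[0,0,0],[0,0,0],[0,0,0],[0,0,0],[0,0,0],[0,0,0],[0,0,0],[0,0,0],[0,0,0],[0,0,7.8],[0,0,7.8],[0,0,7.8],[0,0,7.8],[0,0,0],[0,0,0],[0,0,0]]}' 1 40
python3 - <<'E'
from h import *
st()
E
python3 - <<'E'
import cv2
im=cv2.imread('pics/top0.png');cv2.imwrite('pics/tray.png',cv2.resize(im[150:255,310:450],None,fx=5,fy=5,interpolation=cv2.INTER_CUBIC))
E
```

```text
time: 2.75
position: [0.6329, 0.1184, 0.3056]
tool_rot: [-0.627, 0.779, -0.001, 0.002]
ft_force: [-0.6, -1.0, -0.2]
grip_width: 0.0006
t 2.75 p [0.6329 0.1184 0.3056] q [1.100e-02 4.760e-01 1.284e+00 1.000e-03 1.377e+00 1.796e+00] F [-0.6 -1.  -0.2] g 0.0005968186136508394
[[-0.213 -0.977  0.005]
 [-0.977  0.213  0.001]
 [-0.002 -0.004 -1.   ]]
```

View pics/tray.png

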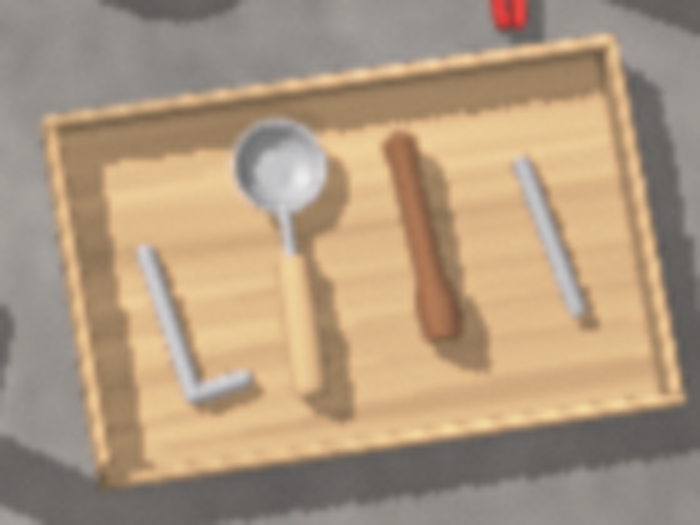

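The crop shows the pin's tip at full-image (339,200), bend (348,229) and leg end (360,226). The turn during my translation put the tool off target, so I'm correcting that now.

```bash
python3 -m creep '{"dp":[[-2.15,3.9,0],[-2.15,3.9,0],[0,0,3.5],[0,0,3.5],[0,0,3.4],[0,0,0]],"turn":[[0,0,1.5],[0,0,0],[0,0,0],[0,0,0],[0,0,0],[0,0,0]]}'
python3 - <<'E'
from h import *
o=st()
im,cal=snap('side','side1')
find('press_hole','side',cal,1);find('upper_face','side',cal,1);find('press_hinge','side',cal,1)
c=robot.calibration('top')
for p in [(339,199.5),(348.4,228.6),(360,226)]: print(ray(c,p,.011).round(4))
E
```

```text
time: 3.35
position: [0.5577, 0.174, 0.1977]
tool_rot: [-0.616, 0.788, 0.003, -0.005]
ft_force: [-0.6, -0.0, 0.5]
grip_width: 0.0005
t 3.35 p [0.5577 0.174  0.1977] q [ 0.111  0.507  1.555 -0.     1.092  1.927] F [-0.6 -0.   0.5] g 0.0004906381539174084
[[-0.242 -0.97  -0.012]
 [-0.97   0.242 -0.002]
 [ 0.004  0.011 -1.   ]]
side press_hole 0.58 [0.5319 0.0419 0.0422] [285. 225.]
side upper_face 0.63 [0.5574 0.1463 0.174 ] [270. 159.]
[ 0.5497 -0.1195  0.011 ]
[ 0.4713 -0.1432  0.011 ]
[ 0.4782 -0.1743  0.011 ]
```

View pics/side1.png

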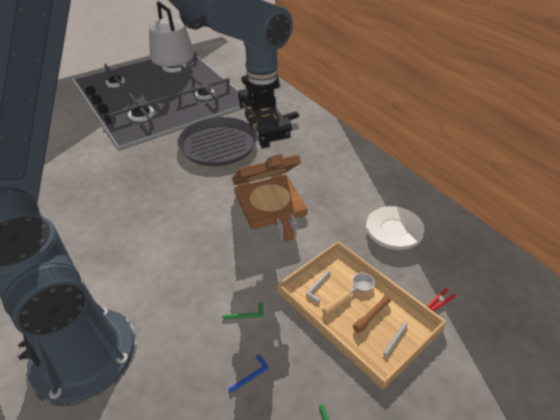

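The side view shows the fingers above the hinge side of the open upper half, with the handle towards the tray. Next I push along the arc.

```bash
python3 -m creep '{"dp":[[0.9,-0.7,1],[0.9,0,1],[1.35,0,1.2],[1.35,0,1.2],[1.1,0,1.45],[1.1,0,1.45],[0.75,0,1.6],[0.75,0,1.6],[0.45,0,1.7],[0.45,0,1.7],[0,0,0.3],[0,0,0]],"turn":[[0,0,0],[0,0,0],[0,0,0],[0,0,0],[0,0,0],[0,0,0],[0,0,0],[0,0,0],[0,0,0],[0,0,0],[0,0,0],[0,0,0]]}'
python3 - <<'E'
from h import *
o=st()
im,cal=snap('side','side2')
find('press_hole','side',cal,1);find('upper_face','side',cal,1);find('press_hinge','side',cal,1)
E
```

```text
time: 4.75
position: [0.5465, 0.0842, 0.0595]
tool_rot: [-0.615, 0.788, 0.001, -0.001]
ft_force: [-0.2, 0.4, -0.9]
grip_width: 0.0006
t 4.75 p [0.5465 0.0842 0.0595] q [-0.049  0.674  1.74  -0.     0.729  1.767] F [-0.2  0.4 -0.9] g 0.0005847383349001471
[[-0.243 -0.97  -0.002]
 [-0.97   0.243  0.   ]
 [ 0.     0.002 -1.   ]]
side press_hole 0.73 [0.5343 0.0406 0.0406] [287. 226.]
side upper_face 0.97 [0.543  0.075  0.0554] [282. 212.]
side press_hinge 0.96 [0.5845 0.2431 0.0306] [262. 180.]
```

View pics/side2.png

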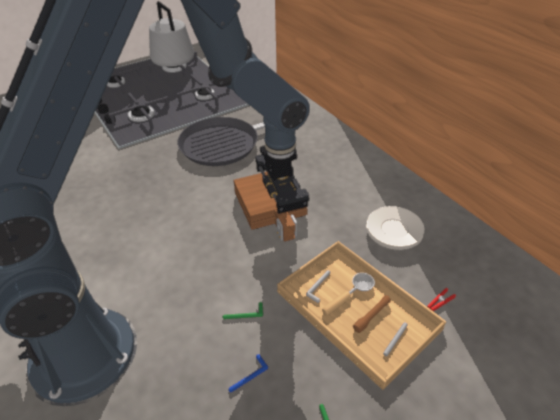

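Nearly shut, no force yet. I'll press on until contact is firm.

```bash
python3 -m creep '{"dp":[[0,0,0.3],[0,0,0.3],[0,0,0]],"turn":[[0,0,0],[0,0,0],[0,0,0]]}'
```

```text
time: 5.25
position: [0.5477, 0.085, 0.0572]
tool_rot: [-0.616, 0.788, -0.001, 0.001]
ft_force: [-5.4, 0.2, 21.1]
grip_width: 0.0004
```

Shut: 21 N at z = 57.2 mm, which matches the 57 mm shut height. Next is the pin.

```bash
python3 -m creep '{"dp":[[0,0,-3],[0,0,-4],[0,0,-3],[4.6,0.05,0],[4.6,0.05,0],[4.6,0.05,0],[4.6,0.05,0],[4.6,0.05,0],[0,0,0],[0,0,0],[0,0,0],[0,0,0],[0,0,0]],"turn":[[0,0,0],[0,0,0],[0,0,0],[0,0,0],[0,0,0],[0,0,0],[0,0,0],[0,0,0],[0,0,-7.7],[0,0,-7.7],[0,0,-7.7],[0,0,-7.7],[0,0,0]]}' 0.08 40
python3 - <<'E'
from h import *
o=st()
im,cal=snap('wrist','w1')
for n in ('pin_tip','pin_bend','pin'):find(n,'wrist',cal,3)
im,cal=snap('top','top1')
for n in ('pin_tip','pin_bend','press_hole','upper_face','press_hinge'):find(n,'top',cal,2)
E
```

```text
time: 6.55
position: [0.4888, -0.1376, 0.1541]
tool_rot: [0.803, -0.596, 0.0, -0.0]
ft_force: [-0.6, -0.2, 0.3]
grip_width: 0.0403
t 6.55 p [ 0.4888 -0.1376  0.1541] q [-0.495  0.472  1.793  0.     0.877  0.783] F [-0.6 -0.2  0.3] g 0.04031948037671258
[[ 0.289 -0.957  0.   ]
 [-0.957 -0.289 -0.   ]
 [ 0.    -0.    -1.   ]]
wrist pin_tip 0.72 [ 0.5537 -0.1169  0.0087] [281. 130.]
wrist pin_tip 0.7 [ 5.395e-01 -2.255e-01  1.000e-04] [387. 179.]
wrist pin_bend 0.82 [ 0.4681 -0.1411  0.016 ] [280. 228.]
wrist pin_bend 0.63 [ 0.3533 -0.1222  0.0051] [231. 320.]
wrist pin 0.57 [ 0.5103 -0.1275  0.0065] [279. 179.]
wrist pin 0.42 [ 0.558  -0.3363  0.0031] [504. 194.]
top pin_bend 0.47 [ 0.3246 -0.4368  0.0093] [461. 284.]
top press_hole 0.78 [0.5364 0.0403 0.044 ] [280. 203.]
top upper_face 0.69 [ 0.7705 -0.1038  0.007 ] [332. 120.]
top upper_face 0.68 [0.5482 0.0709 0.0569] [268. 198.]
top press_hinge 0.59 [0.5844 0.2455 0.0326] [202. 186.]
top press_hinge 0.16 [0.5333 0.0385 0.0446] [280. 204.]
```

View pics/w1.png

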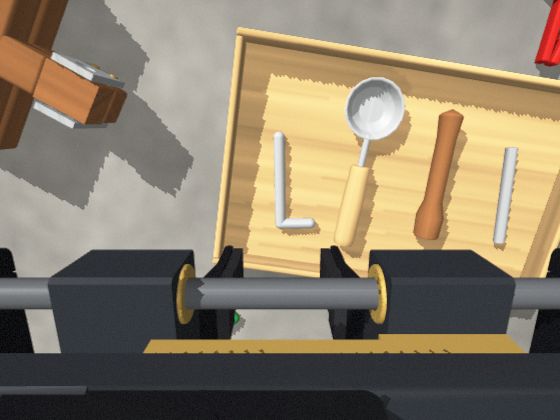

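View pics/top1.png

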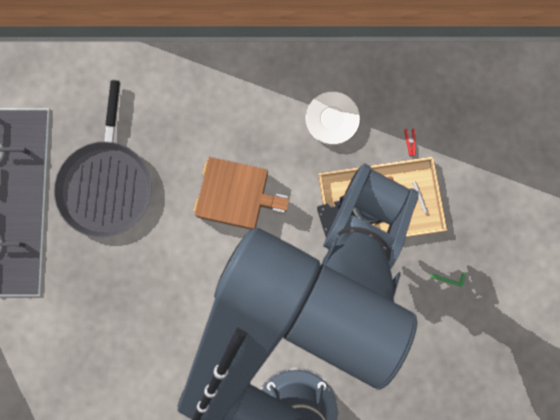

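The wrist view shows the pin's tip at (279,132), bend at (281,223) and leg end at (313,223). The top view shows the board shut.

Run:
```python
from h import *
o=robot.get_obs();M=R.from_quat(o['tool_rot']).as_matrix()
c=robot.calibration('wrist')
t,b=[ray(c,p,.011) for p in [(279,131),(281,223)]]
d=(t-b);L=np.linalg.norm(d);d/=L
print(t,b,L,np.degrees(np.arctan2(d[1],d[0])))
for k in ((.5537,-.1169,.011),):
    pass
g=t-d*(85-19)/1000  # 19mm from bend
D=g-o['position'];print('grasp',g,'dp cm',(M.T@D*100)[:2], 'tool yaw ax y',np.degrees(np.arctan2(-M[1,1],-M[0,1])))
hi,ho=np.array([.5838,.2445]),np.array([.534,.0398])
e=hi-ho;print(np.linalg.norm(e),np.degrees(np.arctan2(e[1],e[0])))
```

```text
[ 0.55228577 -0.11524818  0.011     ] [ 0.47173046 -0.14135333  0.011     ] 0.08467961584699572 17.95569542789834
grasp [ 0.48950029 -0.13559475  0.011     ] dp cm [-0.18238395 -0.113869  ] tool yaw ax y 16.768336981019516
0.21067066715610883 76.3265501952065
```

```bash
python3 -m creep '{"dp":[[-0.2,-0.1,3.5],[0,0,3.5],[0,0,3.5],[0,0,2.9],[0,0,0],[0,0,0.6],[0,0,0.5],[0,0,0]],"turn":[[0,0,-1.2],[0,0,0],[0,0,0],[0,0,0],[0,0,0],[0,0,0],[0,0,0],[0,0,0]]}'
```

```text
time: 7.85
position: [0.4899, -0.1358, 0.0098]
tool_rot: [0.809, -0.588, 0.001, -0.0]
ft_force: [-0.3, 0.3, -0.5]
grip_width: 0.0398
```

```bash
python3 -m creep '{"dp":[[0,0,0.2],[0,0,0],[0,0,0],[0,0,0],[0,0,0]],"turn":[[0,0,0],[0,0,0],[0,0,0],[0,0,0],[0,0,0]]}' 1 55
python3 - <<'E'
from h import *
st();snap('wrist','w2')
E
```

```text
time: 8.35
position: [0.4894, -0.1356, 0.0072]
tool_rot: [0.809, -0.588, 0.0, -0.0]
ft_force: [-0.6, -1.0, 1.6]
grip_width: 0.0084
t 8.35 p [ 0.4894 -0.1356  0.0072] q [-0.491  0.74   1.873 -0.     0.528  0.766] F [-0.6 -1.   1.6] g 0.008436776139177754
[[ 0.309 -0.951  0.   ]
 [-0.951 -0.309 -0.   ]
 [ 0.    -0.    -1.   ]]
```

View pics/w2.png

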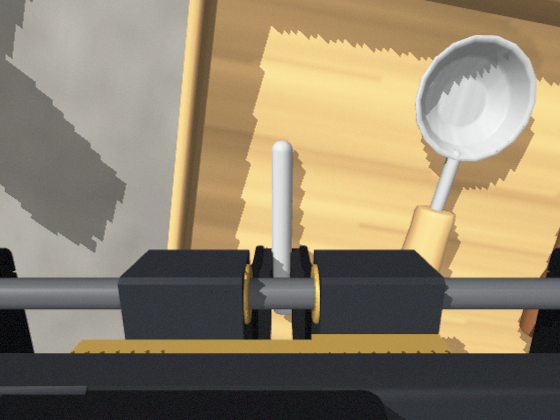

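The pin is gripped 19 mm from its bend, with the tip at (282,145) and in line with the tool. Next I lift, turn and carry it to the near side of the hole.

```bash
python3 -m creep '{"dp":[[0,0,-1],[0,0,-3],[0,0,-4],[0,0,-3],[0,0,0],[0,0,0],[0,0,0],[0,0,0],[-3.62,2.31,0],[-3.62,2.31,0],[-3.62,2.31,0],[-3.62,2.31,0],[-3.62,2.31,0],[0,0,2],[0,0,0]],"turn":[[0,0,0],[0,0,0],[0,0,0],[0,0,0],[0,0,7.92],[0,0,7.92],[0,0,7.92],[0,0,7.92],[0,0,0],[0,0,0],[0,0,0],[0,0,0],[0,0,0],[0,0,0],[0,0,0]]}'
python3 - <<'E'
from h import *
st();im,cal=snap('wrist','w3')
for n in ('pin_tip','press_hole'):find(n,'wrist',cal,2)
im,cal=snap('side','side3')
for n in ('pin_tip','pin_bend','press_hole'):find(n,'side',cal,2)
im,cal=snap('top','top3')
for n in ('pin_tip','press_hole'):find(n,'top',cal,2)
E
```

```text
time: 9.9
position: [0.4181, 0.069, 0.0965]
tool_rot: [-0.619, 0.785, 0.001, -0.001]
ft_force: [0.1, -0.8, -1.0]
grip_width: 0.0082
t 9.9 p [0.4181 0.069  0.0965] q [-0.101  0.502  2.04  -0.     0.603  1.705] F [ 0.1 -0.8 -1. ] g 0.008204314524761004
[[-0.234 -0.972 -0.003]
 [-0.972  0.234  0.   ]
 [ 0.     0.003 -1.   ]]
wrist pin_tip 0.79 [ 0.2797 -0.0849  0.002 ] [492. 327.]
wrist pin_tip 0.58 [0.4825 0.0528 0.1016] [287. 137.]
wrist press_hole 0.74 [0.5331 0.0432 0.0436] [281.  42.]
side pin_tip 0.56 [ 0.2188 -0.2383  0.0034] [230. 389.]
side pin_tip 0.55 [ 0.3458 -0.3562  0.0044] [320. 404.]
side pin_bend 0.69 [ 0.5486 -0.1944  0.0048] [349. 295.]
side pin_bend 0.59 [ 0.3554 -0.1246  0.0042] [260. 314.]
side press_hole 0.88 [0.5337 0.0397 0.0431] [287. 225.]
top pin_tip 0.71 [ 0.2789 -0.0874  0.0075] [328. 302.]
top pin_tip 0.68 [ 0.3454 -0.3549  0.0055] [429. 276.]
top press_hole 0.86 [0.5328 0.0404 0.0448] [280. 204.]
```

View pics/w3.png

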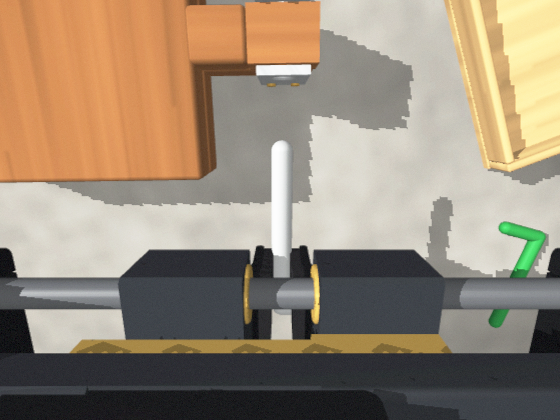

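View pics/side3.png

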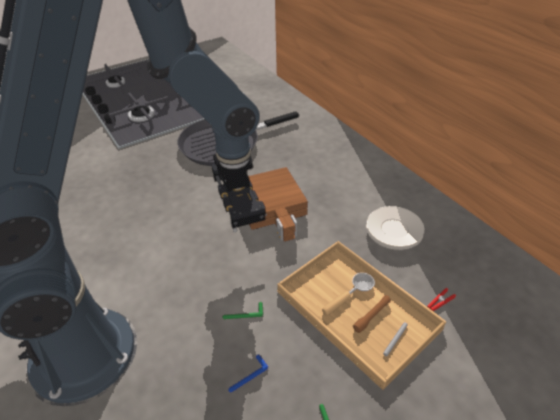

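The wrist view shows the near plate's outer top edge from (257,66) to (311,66) and the pin tip at (282,145).

Run:
```python
import cv2
from h import *
im=cv2.imread('pics/w3.png');cv2.imwrite('pics/w3c.png',cv2.resize(im[40:170,220:340],None,fx=5,fy=4.5,interpolation=cv2.INTER_CUBIC))
o=robot.get_obs();M=R.from_quat(o['tool_rot']).as_matrix();p=o['position']
c=robot.calibration('wrist')
f=lambda uv,z:(M.T@(ray(c,uv,z)-p)*1000).round(1)
print('tip',f((282,145),p[2]+.0038)); print('plate top corners',f((257,66),.06),f((311,66),.06))
for h in ([.5335,.0405,.045],[.5331,.0432,.045]): print('hole',M.T@(np.array(h)-p)*1000)
```

```text
tip [ -1.5 -62.7  -3.8]
plate top corners [ -15.2 -102.9   37.4] [  14.5 -102.9   37.4]
hole [  -0.95651945 -116.33890711   52.36241909]
hole [  -3.48405845 -115.30859337   52.36197536]
```

View pics/w3c.png

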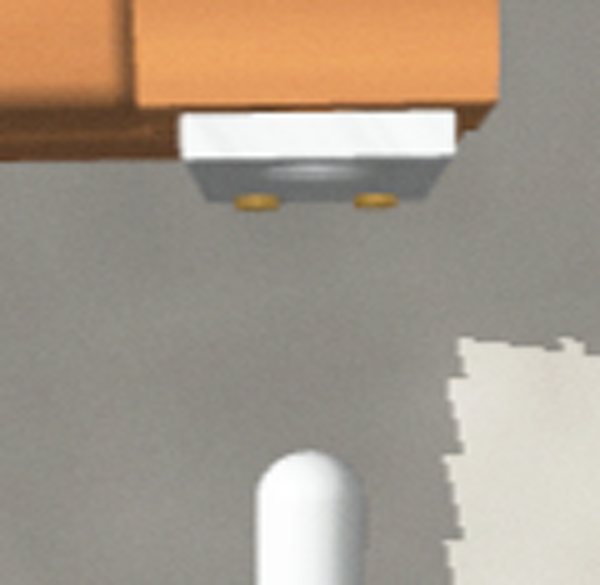

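```bash
python3 -m creep '{"dp":[[0.1,0,2.8],[0,-0.8,2.7],[0,0,0],[0,0,0]],"turn":[[0,0,0],[0,0,0],[0,0,0],[0,0,0]]}'
python3 - <<'E'
from h import *
o=st();im,cal=snap('wrist','w4')
im=im[:,:,::-1]
M=R.from_quat(o['tool_rot']).as_matrix();p=o['position']
f=lambda uv,z:(M.T@(ray(cal,uv,z)-p)*1000).round(1)
print(f((282,145),p[2]+.0038),f((283.7,75),.06))
print(proj(cal,[p+M@np.array([0,-.066,-.0038]),p+M@np.array([0,-.03,-.0038])]))
cv2.imwrite('pics/w4c.png',cv2.resize(im[20:170,220:340],None,fx=5,fy=4,interpolation=cv2.INTER_CUBIC))
im,cal=snap('side','side4')
P=[p+M@np.array([0,-.066,-.0038]),[.5335,.0405,.045]]
print(proj(cal,P))
cv2.imwrite('pics/side4c.png',cv2.resize(im[170:270,200:320,::-1],None,fx=6,fy=6,interpolation=cv2.INTER_CUBIC))
E
```

```text
time: 10.8
position: [0.4271, 0.0648, 0.042]
tool_rot: [-0.618, 0.786, 0.001, -0.001]
ft_force: [-0.4, -0.2, -0.4]
grip_width: 0.0082
t 10.8 p [0.4271 0.0648 0.042 ] q [-0.109  0.631  2.052  0.     0.461  1.701] F [-0.4 -0.2 -0.4] g 0.008226693349589805
[[-0.237 -0.971 -0.002]
 [-0.971  0.237  0.   ]
 [ 0.     0.002 -1.   ]]
[ -1.4 -62.8  -3.9] [ -0.8 -91.  -18.2]
[[285.15732348 137.80978677]
 [284.92978439 213.53209331]]
[[270.23016548 229.09274156]
 [286.29924936 224.61147386]]
```

View pics/w4c.png

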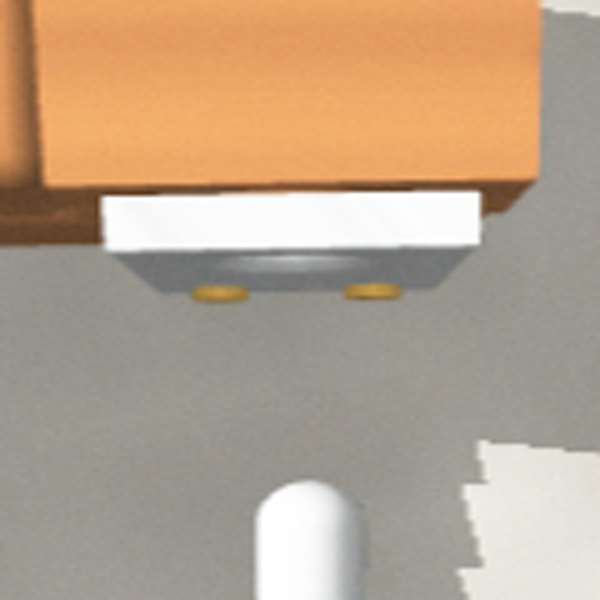

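View pics/side4c.png

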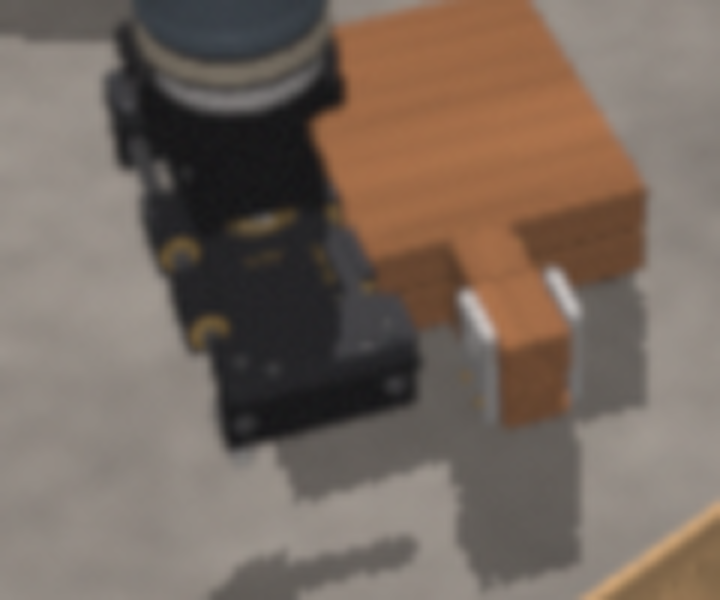

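Run:
```python
from h import *
o=st()
M=R.from_quat(o['tool_rot']).as_matrix();p=o['position'];cal=robot.calibration('wrist')
f=lambda uv,z:(M.T@(ray(cal,uv,z)-p)*1000).round(1)
print('tip',f((281.6,141),p[2]+.0038),'shank',f((281.8,168),p[2]+.0038))
for u in((240.6,82.3),(316.2,81),(278.4,81.6)):print('outer edge',f(u,.06))
for u in((240.6,69),(316.2,68)):print('inner',f(u,.06))
for u in((278.4,85),):print('hole top',f(u,.052))
```

```text
t 10.9 p [0.4275 0.0648 0.0429] q [-0.109  0.628  2.052  0.     0.46   1.701] F [-1.6 -0.  -0.9] g 0.008243234677524884
[[-0.237 -0.972  0.001]
 [-0.972  0.237 -0.   ]
 [-0.    -0.001 -1.   ]]
tip [ -1.6 -64.6  -3.7] shank [ -1.5 -52.2  -3.8]
outer edge [-18.2 -88.4 -17. ]
outer edge [ 12.3 -88.9 -17. ]
outer edge [ -2.9 -88.7 -17. ]
inner [-18.1 -93.4 -17. ]
inner [ 12.2 -93.7 -17. ]
hole top [ -3.  -88.2  -9. ]
```

The plate's centre is 1.3 mm left of the tip line with a yaw difference of about 0.9°. A -0.9° turn fixes both, and then I start inserting.

```bash
python3 -m creep '{"dp":[[0,0,0.1],[0,-0.8,0],[0,-0.7,0],[0,-0.5,0],[0,-0.4,0],[0,-0.3,0],[0,-0.3,0],[0,0,0]],"turn":[[0,0,-0.9],[0,0,0],[0,0,0],[0,0,0],[0,0,0],[0,0,0],[0,0,0],[0,0,0]]}'
python3 - <<'E'
from h import *
o=st();im,cal=snap('wrist','w5')
cv2.imwrite('pics/w5c.png',cv2.resize(im[40:190,220:340,::-1],None,fx=5,fy=4,interpolation=cv2.INTER_CUBIC))
E
```

```text
time: 11.7
position: [0.4572, 0.0581, 0.041]
tool_rot: [-0.624, 0.782, -0.0, 0.0]
ft_force: [1.1, -0.6, -0.5]
grip_width: 0.0085
t 11.7 p [0.4572 0.0581 0.041 ] q [-0.117  0.646  1.982  0.     0.513  1.677] F [ 1.1 -0.6 -0.5] g 0.008525560536402603
[[-0.222 -0.975  0.   ]
 [-0.975  0.222 -0.   ]
 [-0.    -0.    -1.   ]]
```

View pics/w5c.png

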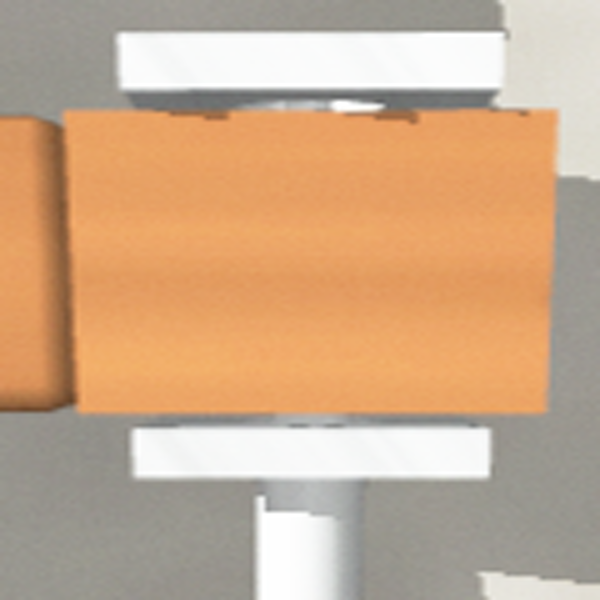

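The tip is in the hole and centred: pin at crop x 312, plate centre 311. No force, so I push on through.

```bash
python3 -m creep '{"dp":[[0,-0.5,0],[0,-0.5,0],[0,-0.5,0],[0,-0.5,0],[0,-0.5,0],[0,-0.5,0],[0,-0.5,0],[0,-0.4,0],[0,0,0]],"turn":[[0,0,0],[0,0,0],[0,0,0],[0,0,0],[0,0,0],[0,0,0],[0,0,0],[0,0,0],[0,0,0]]}'
python3 - <<'E'
from h import *
o=st();im,cal=snap('wrist','w6')
E
```

```text
time: 12.65
position: [0.4957, 0.0494, 0.0411]
tool_rot: [-0.624, 0.782, -0.0, 0.0]
ft_force: [0.0, 0.1, -0.5]
grip_width: 0.0085
t 12.65 p [0.4957 0.0494 0.0411] q [-0.125  0.667  1.889  0.     0.584  1.669] F [ 0.   0.1 -0.5] g 0.008543324854050115
[[-0.222 -0.975  0.001]
 [-0.975  0.222 -0.   ]
 [-0.    -0.001 -1.   ]]
```

View pics/w6.png

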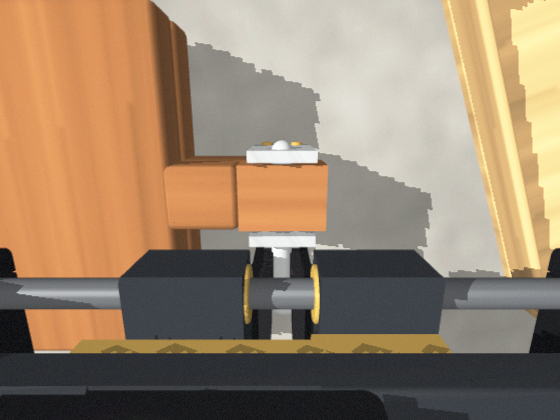

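The pin is through both plates, with its tip showing beyond the far plate at (281,145). A little further, then I release it.

```bash
python3 -m creep '{"dp":[[0,-0.3,0],[0,-0.3,0],[0,0,0]],"turn":[[0,0,0],[0,0,0],[0,0,0]]}'
python3 -m creep '{"dp":[[0,0,0],[0,0,0],[0,0,0]],"turn":[[0,0,0],[0,0,0],[0,0,0]]}' 0.35
python3 -m creep '{"dp":[[0,0,-3],[0,0,-4],[0,0,-3],[0,3,0],[0,3,0],[0,0,0]],"turn":[[0,0,0],[0,0,0],[0,0,0],[0,0,0],[0,0,0],[0,0,0]]}'
python3 - <<'E'
from h import *
o=st();im,cal=snap('wrist','w7')
find('pin_bend','wrist',cal);find('pin_tip','wrist',cal)
im,cal=snap('side','side7')
cv2.imwrite('pics/side7c.png',cv2.resize(im[170:270,200:320,::-1],None,fx=6,fy=6,interpolation=cv2.INTER_CUBIC))
E
```

```text
time: 13.0
position: [0.5013, 0.0481, 0.0411]
tool_rot: [-0.624, 0.781, -0.0, 0.0]
ft_force: [-0.1, -0.0, 0.1]
grip_width: 0.0087
time: 13.3
position: [0.5005, 0.0483, 0.0411]
tool_rot: [-0.624, 0.781, 0.0, -0.0]
ft_force: [0.6, -0.7, 0.6]
grip_width: 0.0243
time: 13.9
position: [0.4361, 0.0627, 0.1409]
tool_rot: [-0.624, 0.781, 0.003, -0.003]
ft_force: [-0.3, -0.3, -0.7]
grip_width: 0.028
t 13.9 p [0.4361 0.0627 0.1409] q [-0.112  0.426  1.96   0.     0.763  1.681] F [-0.3 -0.3 -0.7] g 0.02804056038683744
[[-0.22  -0.975 -0.007]
 [-0.975  0.22   0.001]
 [ 0.001  0.007 -1.   ]]
wrist pin_bend 0.83 [0.4811 0.051  0.0453] [286. 158.]
wrist pin_bend 0.68 [ 0.3509 -0.1236  0.0039] [494. 248.]
wrist pin_tip 0.56 [0.5661 0.0331 0.0459] [284.  31.]
```

View pics/w7.png

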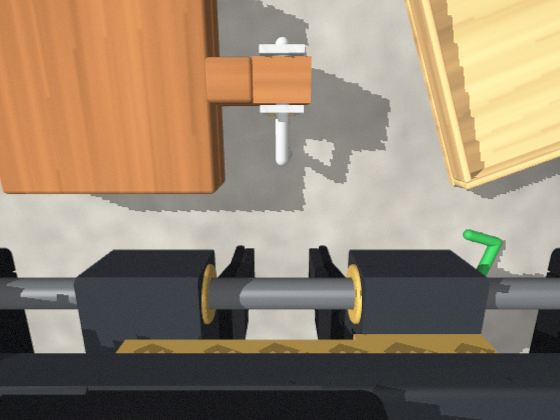

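View pics/side7c.png

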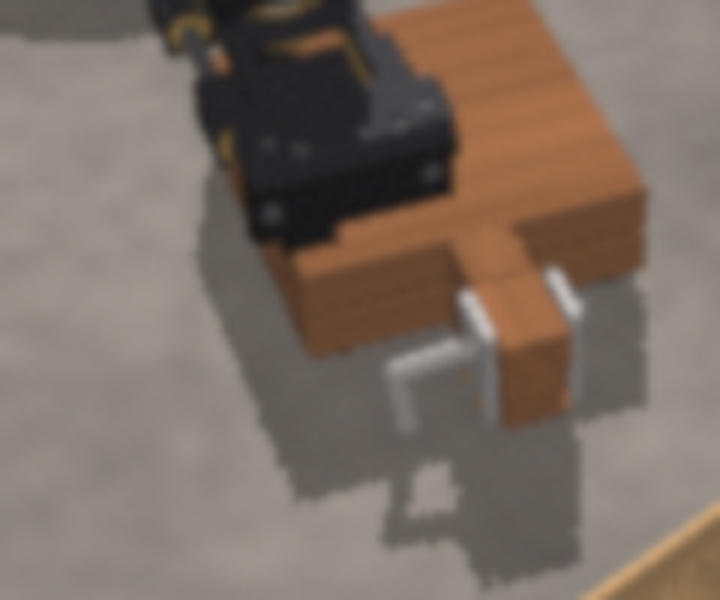

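The leg now hangs down, with the bend at about (281,160) and some 23 mm still to go. I'll close the fingers, go down behind the bend and push along the pin.

```bash
python3 -m creep '{"dp":[[0,0,0],[0,0,2],[0,0,3],[0,0,3],[0,0,2.6],[0,-1,0],[0,-1,0],[0,-0.5,0],[0,-0.5,0],[0,-0.5,0],[0,-0.5,0],[0,-0.5,0],[0,-0.4,0],[0,0,0]],"turn":[[0,0,0],[0,0,0],[0,0,0],[0,0,0],[0,0,0],[0,0,0],[0,0,0],[0,0,0],[0,0,0],[0,0,0],[0,0,0],[0,0,0],[0,0,0],[0,0,0]]}' 1 40
python3 - <<'E'
from h import *
o=st();im,cal=snap('wrist','w8')
im,cal=snap('side','side8')
cv2.imwrite('pics/side8c.png',cv2.resize(im[170:270,200:320,::-1],None,fx=6,fy=6,interpolation=cv2.INTER_CUBIC))
E
```

```text
time: 15.5
position: [0.4913, 0.0504, 0.0352]
tool_rot: [-0.624, 0.782, -0.001, 0.001]
ft_force: [0.4, 0.6, 0.1]
grip_width: 0.0007
t 15.5 p [0.4913 0.0504 0.0352] q [-0.125  0.676  1.902 -0.     0.561  1.67 ] F [0.4 0.6 0.1] g 0.0006519306024354537
[[-0.222 -0.975  0.002]
 [-0.975  0.222 -0.   ]
 [-0.    -0.002 -1.   ]]
```

View pics/w8.png

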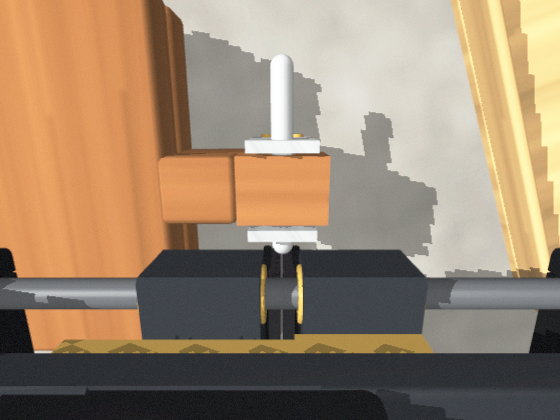

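View pics/side8c.png

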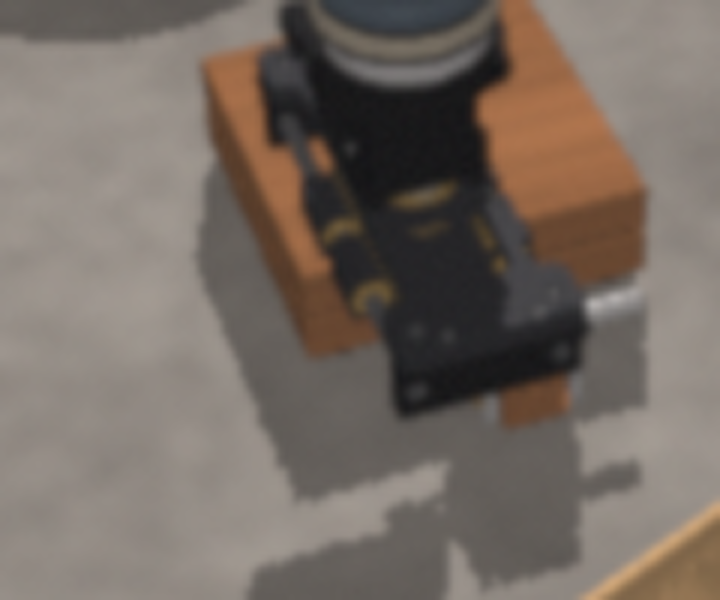

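Moving well; the bend is almost at the plate. I'll push in small steps until force shows.

```bash
python3 -m creep '{"dp":[[0,-0.2,0],[0,-0.2,0],[0,-0.1,0],[0,0,0]],"turn":[[0,0,0],[0,0,0],[0,0,0],[0,0,0]]}'
```

```text
time: 16.0
position: [0.4939, 0.0497, 0.0349]
tool_rot: [-0.624, 0.781, 0.001, -0.001]
ft_force: [-1.7, -0.3, 0.6]
grip_width: 0.0007
```

```bash
python3 -m creep '{"dp":[[0,-0.2,0],[0,-0.1,0],[0,-0.1,0],[0,0,0]],"turn":[[0,0,0],[0,0,0],[0,0,0],[0,0,0]]}'
python3 - <<'E'
from h import *
o=st();im,cal=snap('wrist','w9')
cv2.imwrite('pics/w9c.png',cv2.resize(im[40:260,200:360,::-1],None,fx=4,fy=2.7,interpolation=cv2.INTER_CUBIC))
E
```

```text
time: 16.4
position: [0.494, 0.0496, 0.0348]
tool_rot: [-0.624, 0.781, 0.004, -0.003]
ft_force: [-7.3, 1.4, 5.6]
grip_width: 0.0003
t 16.4 p [0.494  0.0496 0.0348] q [-1.260e-01  6.810e-01  1.887e+00  1.000e-03  5.830e-01  1.668e+00] F [-7.3  1.4  5.6] g 0.00034624109007004475
[[-0.221 -0.975 -0.009]
 [-0.975  0.221  0.001]
 [ 0.001  0.01  -1.   ]]
```

View pics/w9c.png

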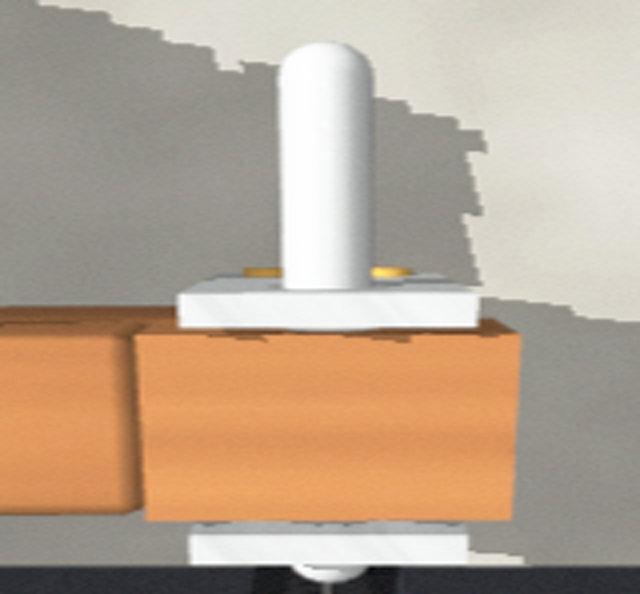

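Stalled at 7 N with the finger at the expected seated distance, 40.5 mm (41 expected). I'll back off, check the pin and move over the board.

```bash
python3 -m creep '{"dp":[[0,1.5,0],[0,1,0],[0,0,-3],[0,0,-4],[0,0,-3],[0,0,0]],"turn":[[0,0,0],[0,0,0],[0,0,0],[0,0,0],[0,0,0],[0,0,0]]}'
python3 - <<'E'
from h import *
o=st();im,cal=snap('wrist','w10')
for n in('pin_tip','pin_bend','press_hole'):find(n,'wrist',cal,1)
im,cal=snap('side','side10')
cv2.imwrite('pics/side10c.png',cv2.resize(im[170:270,200:320,::-1],None,fx=6,fy=6,interpolation=cv2.INTER_CUBIC))
M=R.from_quat(o['tool_rot']).as_matrix()
print('dp cm to press spot',M.T@(np.array([.555,.128,.062])-o['position'])*100)
E
```

```text
time: 17.05
position: [0.4779, 0.0538, 0.1388]
tool_rot: [-0.624, 0.781, -0.004, 0.004]
ft_force: [1.0, 0.2, 0.3]
grip_width: 0.0006
t 17.05 p [0.4779 0.0538 0.1388] q [-0.121  0.466  1.879 -0.     0.786  1.673] F [1.  0.2 0.3] g 0.000602651793093989
[[-0.221 -0.975  0.011]
 [-0.975  0.221 -0.001]
 [-0.001 -0.011 -1.   ]]
wrist pin_tip 0.74 [0.5958 0.0299 0.0418] [280.  56.]
wrist pin_bend 0.83 [0.5046 0.0427 0.0466] [290. 184.]
wrist press_hole 0.91 [0.5384 0.0431 0.0411] [280. 140.]
dp cm to press spot [-8.92867109 -5.79639593  7.7498414 ]
```

View pics/w10.png

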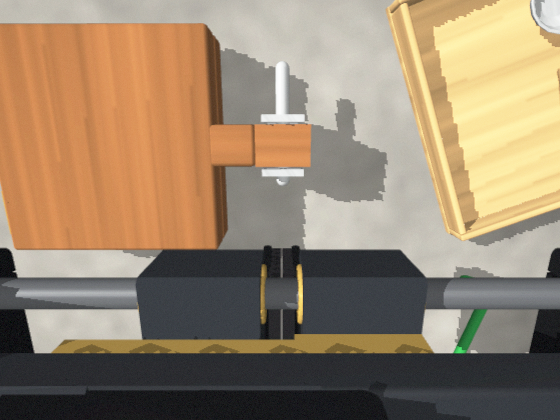

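View pics/side10c.png

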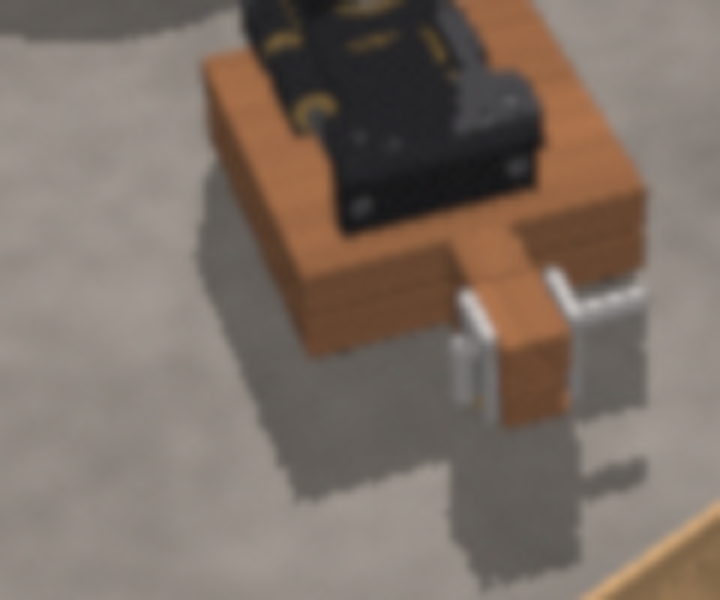

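Run:
```python
import cv2
from h import *
o=robot.get_obs();M=R.from_quat(o['tool_rot']).as_matrix();p=o['position'];c=robot.calibration('wrist')
f=lambda uv,z:(M.T@(ray(c,uv,z)-p)*1000).round(1)
im=cv2.imread('pics/w10.png');cv2.imwrite('pics/w10c.png',cv2.resize(im[50:200,230:330],None,fx=6,fy=4,interpolation=cv2.INTER_CUBIC))
print('tip',f((282,62),.045),'far outer',f((283,115),.06),'near outer',f((283,176),.06),'bend end',f((282,185),.045))
```

```text
tip [  -1.3 -113.5   88.7] far outer [ -0.7 -78.1  73.8] near outer [ -0.6 -36.8  73.9] bend end [ -1.3 -27.7  88.9]
```

View pics/w10c.png

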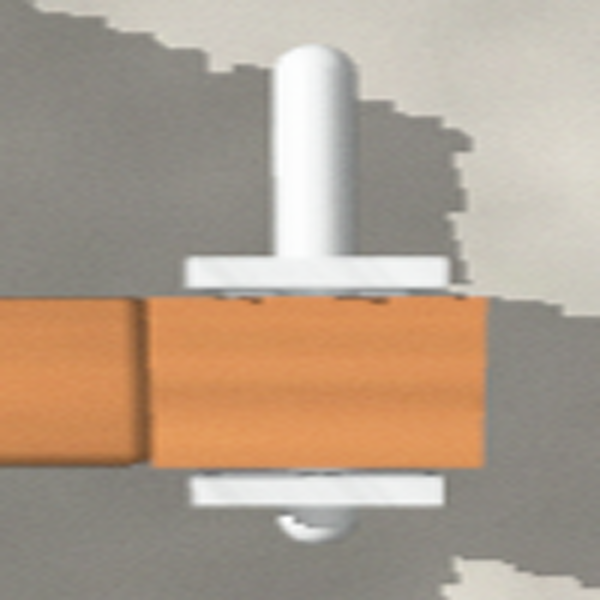

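Seated: the bend's back lies 9 mm beyond the near plate (bar 10 mm), and about 36 mm of tip stands past the far plate. Now the press on the board.

```bash
python3 -m creep '{"dp":[[-3,-1.9,0],[-3,-1.9,0],[-2.9,-2,0],[0,0,0],[0,0,3],[0,0,3],[0,0,1.7],[0,0,0.5],[0,0,0.3],[0,0,0.2],[0,0,0]],"turn":[[0,0,0],[0,0,0],[0,0,0],[0,0,0],[0,0,0],[0,0,0],[0,0,0],[0,0,0],[0,0,0],[0,0,0],[0,0,0]]}'
```

```text
time: 18.4
position: [0.5477, 0.1277, 0.0568]
tool_rot: [-0.624, 0.781, 0.001, -0.002]
ft_force: [-16.8, -2.3, 70.2]
grip_width: 0.0003
```

70 N is more than needed, so I'm easing back to a firm but moderate push without losing contact.

```bash
python3 -m creep '{"dp":[[0,0,-0.1],[0,0,-0.1],[0,0,-0.05],[0,0,0],[0,0,0]],"turn":[[0,0,0],[0,0,0],[0,0,0],[0,0,0],[0,0,0]]}'
```

```text
time: 18.9
position: [0.5477, 0.1277, 0.057]
tool_rot: [-0.624, 0.781, 0.001, -0.002]
ft_force: [-14.9, -2.5, 54.0]
grip_width: -0.0001
```

```bash
python3 -m creep '{"dp":[[0,0,-0.1],[0,0,-0.1],[0,0,-0.05],[0,0,0],[0,0,0]],"turn":[[0,0,0],[0,0,0],[0,0,0],[0,0,0],[0,0,0]]}'
python3 - <<'E'
from h import *
o=st()
for c in('side','wrist','top'):
    im,cal=snap(c,c+'11')
    if c=='side':cv2.imwrite('pics/side11c.png',cv2.resize(im[170:270,200:320,::-1],None,fx=6,fy=6,interpolation=cv2.INTER_CUBIC))
print(robot.get_obs()['ft_force'])
E
```

```text
time: 19.4
position: [0.5476, 0.1277, 0.0571]
tool_rot: [-0.624, 0.781, 0.001, -0.002]
ft_force: [-10.5, -1.3, 39.1]
grip_width: 0.0004
t 19.4 p [0.5476 0.1277 0.0571] q [ 3.100e-02  6.870e-01  1.715e+00 -1.000e-03  7.440e-01  1.825e+00] F [-10.5  -1.3  39.1] g 0.00035433424629500006
[[-0.221 -0.975 -0.004]
 [-0.975  0.221 -0.001]
 [ 0.002  0.004 -1.   ]]
[-10.26597208  -0.78105653  38.16588368]
```

View pics/side11c.png

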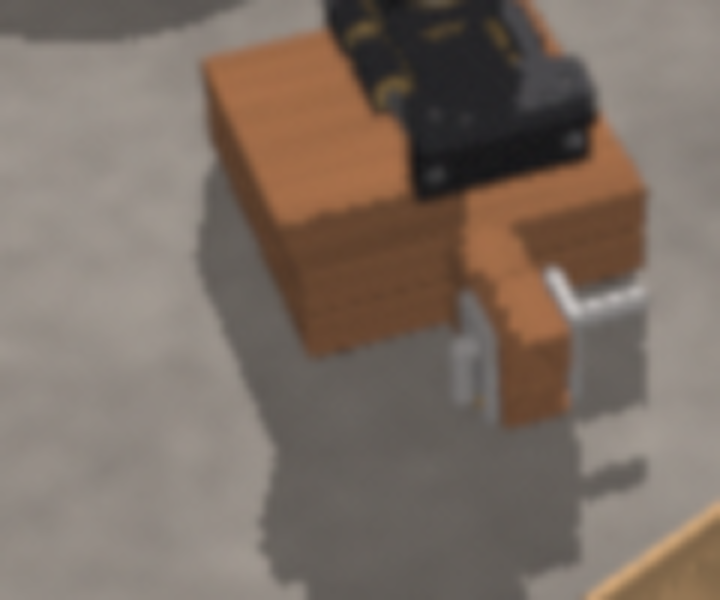

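View pics/wrist11.png

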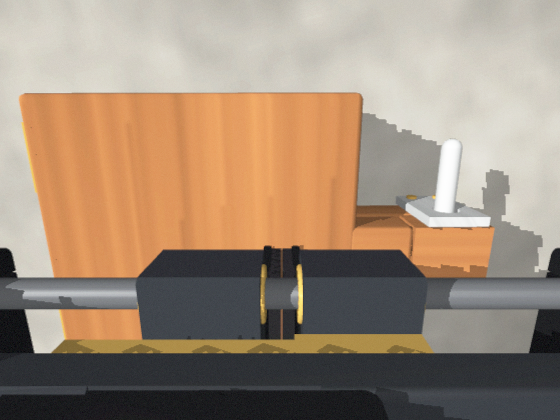

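View pics/top11.png

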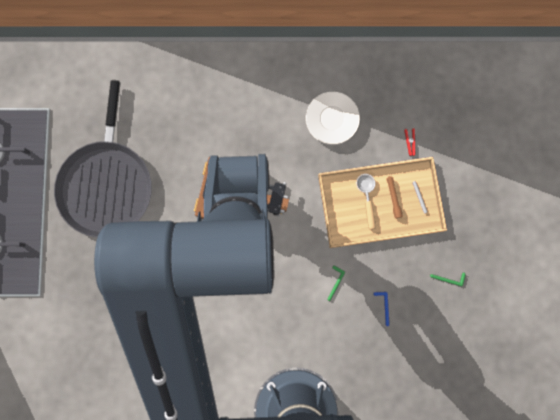

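The side and wrist views show the pin seated, with its leg at the near plate and its tip past the far plate. The fingers press at about 38 N. In the top view the tray oddments, saucers, griddle, clip and look-alikes look unmoved. Handing in.

Run:
```python
from h import *
print(robot.hand_in());o=robot.get_obs();print(o['time'],o['ft_force'])
```

```text
the job is handed in; nothing more can be done
None
the job is handed in; nothing more can be done
```

The press is shut and the locking pin is through it with its bend against the near plate. At hand-in the fingers were still pressing on the upper board with about 38 N. It took about 19.5 s of the 61 s.

**What I did**
- **Shutting:** I swung the upper half down until it met firm resistance at 57.2 mm; fully shut is 57 mm.
- **Pin:** I took the steel pin from the tray and inserted it from the robot's side. After letting go, I pushed it along its length until it stopped at 7 N.
- **Pressing:** I pressed the closed fingers on top of the board and kept that contact to the end.

**Last checks**
- **Pin seated:** The back of the bend measured 9 mm beyond the near plate; the bar is 10 mm thick. About 36 mm of tip stands clear past the far plate for your clip.
- **Rest of the scene:** In the last top view the tray oddments, saucers, griddle, red clip and the blue and green look-alikes looked unmoved.

**What disagreed or went wrong**
- **Pressing force:** My first press overshot to 70 N, under the 120 N wrist limit. I eased it to 38 N without lifting off. About 10 N of sideways force remained.
- **Finding the hole:** Before inserting, the network estimates of the hole's position differed by up to about 3 mm. I aligned by the plate edges in the wrist picture instead, and the pin went in without catching.
- **After hand-in:** I could not read the force after handing in, so the 38 N reading is from just before.

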